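# Function check of the polisher's stop button

## Task

Check the emergency stop of the sample polisher before it is used: with a fingertip push the red mushroom button in until it latches, and take the finger off to see that it stays in. Then nudge its raised bar round clockwise with the finger until the button springs back out, and finally press the blue reset button all the way in and let it go. Do it all by touch, without gripping or lifting anything; do not press the green start button or turn the black speed dial, and leave the samples and other things where they are.

Things in the scene. Friction and masses are not known exactly. Their poses are not given: they have to be found in the camera images.
- polisher: Bench grinder-polisher, light grey case 310 deep (x) by 270 wide (y) mm, fixed. Origin: centre of its underside, on the desk; x to its back, y to its left, z up. Front 95 mm: flat control ledge 90 mm above the desk. Behind it a round splash bowl, radius 105, centre at x = 52, rim 134 mm high, and a water tap to 190 mm at the back left corner. Controls stand in one row at x = -105 mm.
- stop_bar (a point): Red mushroom button on a 66 mm yellow disc at y = -85 mm (right end of the row): domed head of 50 mm diameter, across it a raised bar 44 mm long (x of this point), 10 wide (y), 14 high above the dome. Point: centre of the bar's top, 42 mm above the ledge when out; moves and turns with the head, z up. Untwisted, the bar runs front to back on the machine.
- stop_press (a joint): How far the red stop button is in, m: 0 out, hard stop 0.0095. It takes 3.5 N at first, about 8 N in all; past 0.0085 a catch snaps in, and let go the button comes back to about 0.005 and stays there by itself. Only turning the head frees it; a spring of 3 to 6 N then drives it out, unless a finger is in its way.
- stop_turn (a joint): Turn of the stop button's head and bar, clockwise seen from above, rad: 0 at rest, hard stop at 0.9. The latched catch lets go at about 0.5. Turning takes 0.01 to 0.08 N m, so at most 5 N sideways near the bar's end; once the button is out, a weak spring turns the head back to 0 when it is left.
- reset_top (a point): Blue round reset button at y = -12 mm, 22 mm diameter, in an aluminium bezel of 31 mm: centre of its top face, 11 mm above the ledge, 7 mm above the bezel. Moves with the button; axes as the polisher's.
- reset (a joint): How far the blue reset button is pushed in, m: 0 out, hard stop at 0.005, spring from 2 N to 5 N; it comes back by itself.
- start_top (a point): Green round start button at y = +42 mm, the same size as the blue one: centre of its top face. Not to be pressed.
- start (a joint): How far the green start button is pushed in, m: 0 out, 0.005 fully in.
- dial_mark (a point): Black fluted speed dial, 33 mm diameter, 18 mm high, at y = +97 mm (left end of the row): outer end of the white line on its top, 12 mm from the dial's axis. Turns freely with the dial; not to be moved.
- paper_mount: Loose dark red round resin sample, 30 mm diameter, 16 mm high, lying on the polisher's grinding disc; origin at the centre of its underside.
- bench_mount: Loose black round resin sample, 30 mm diameter, 19 mm high, on the desk beside the left end of the control ledge; origin at the centre of its underside.
- loupe: Loose black stand loupe, 40 mm diameter, 36 mm high, on the desk beside the left front corner of the polisher; origin at the centre of its underside.
- tweezers: Loose steel tweezers, 120 mm long, lying on the desk in front of the microscope, right of the polisher; origin at their centre, on the desk.
- tissue: Loose packet of lens tissue, 72 x 100 x 10 mm, lying at the front of the desk, right of the polisher; origin at the centre of its underside.
- pen: Loose ball pen, 145 mm long, lying at the front of the desk right of the polisher; origin at its centre, on the desk.
- eyepieces (a point): Tall microscope just right of the polisher, fixed, a thing to keep the arm clear of: foremost point of its eyepieces. From here they lean back and spread to 90 mm farther left, 270 to 500 mm above the desk; its round stage, 200 mm above the desk, begins 50 mm behind this point. The space between it and the robot is free.

How it is judged:
By the outcome, as a careful person would: the job done as asked, in the order asked, and still so for the second after the job is handed in, with the robot touching nothing.
It also fails if it takes over 58 s, if anything falls off the work surface, if the arm or the gripper's body presses on something with over 40 N, if the wrist force passes 120 N, or if a joint passes its speed limit or range.

## Robot

A 6-joint arm with a two-finger parallel gripper is mounted at the origin on a cart in front of the work surface, level with it; the furniture and walls round the work are solid. World frame = base frame: x ahead of the robot, y to its left, z up, the work surface at z = 0. Lengths are in mm, angles in rad, forces in N, time in s.
With the tool pointing down it reaches from about 325 to 775 mm from the base axis. Payload 9.3 kg.
Tool frame: the origin (TCP) lies on the centre line of the jaws, within the pads' length; the fingertips stand 22 mm ahead of it and the grasp point (between the pads) lies 3 mm ahead of it; z points along the fingers, y is the direction in which the jaws open and shut (so a half turn about z gives the same grasp; the last joint's range is limited). The gripper opens to 85 mm and grips with 20 to 120 N. Pads are 22 mm wide; open, the fingers measure 114 mm over their backs; the gripper's body (76 mm by 85 mm) begins 54 mm behind the grasp point. The pads swing forward as they close: fully open they stand 13 mm farther back than shut.
Start: joints at [0.998, 0.259, 0.021, 1.334, 0, 1.418], TCP at [224.169, 502.24, 253.279] pointing down, gripper open.
Joint ranges: [-3.04, 3.04], [-0.91, 1.82], [-1.04, 1.36], [-1.92, 1.95], [-1.52, 1.45], [-3.14, 3.14]. Speed limits (rad/s): [2.22, 2.22, 2.79, 3.14, 3.14, 3.14].

## Interface

Orientations are given as a unit quaternion [x, y, z, w].
In Python, from rig import * gives the robot as it stands. Calls block until the motion is done:
- move_to(position, orientation): joint-space move of the TCP to a pose.
- servo_line(position, velocity=150, orientation=None, guard=None): straight line of the TCP; orientation=None keeps the orientation; velocity is the mean speed in mm/s. With guard (N) it stops when the force on the tool has changed by that much, and returns True; else False.
- goto_joints(angles): joint-space move.
- command_gripper(opening): finger opening in mm; the grip force is fixed at half the most; returns when the fingers have stopped.
- hold(seconds).
- inverse_kinematics(position, orientation): joint angles nearest the present ones, or None.
- snapshot(name): name is "scene" or "top" or "wrist"; returns a dict with "pixels" (400x640x3 uint8, red, green, blue), "z_map" (400x640 float32, mm along the optical axis (not along the pixel's ray), 0 where there is no reading), "fovy" (degrees; the focal length in pixels is half the picture's height over the tangent of half this angle, whatever the lens; pixels are square), "cx", "cy" (the principal point, pixels), "R" (3x3) and "t" (3): a world point X has camera coordinates R X + t; the wrist camera has in their place "hand_eye" (4x4, takes a point from camera to tool coordinates, whose origin is the TCP and whose axes are the flange's). Camera axes: x right, y down, z forward; pixel columns grow to the right and rows downward; lengths in mm; the calibration is good to about 2 mm. A picture is of the moment at which its call begins: read the wrist's pose just before it.
A pose or a line that the arm cannot do raises Unreachable and nothing moves.
- hand_in(): hands the job in, once; it reports no verdict.
Readings, each from a call of its own:
- current_time(): time.
- current_joint_pos(): joint angles.
- current_dq(): joint speeds.
- current_effort(): joint torques, N m.
- current_eef_pos(): TCP position.
- current_ee_rot(): TCP orientation.
- current_ft_force(): force on the tool from outside, world axes, zero at the start.
- current_torque(): the same for the moment, N m.
- current_finger_gap(): finger opening in mm.
Only numpy, scipy, OpenCV 4.12 (cv2) and the standard library are available. Lean on these libraries where they do the work, as an engineer would, in place of code of your own. Each camera call takes 0.05 s, during which the arm holds its last target.

## Working session

There is one attempt and no reset: what is moved stays moved. The work goes in short steps, each a Python script; the robot and the scene stay as the last script left them, time stands still between calls to the robot, and variables do not carry over. Pictures are saved under pics/ and viewed, and the job is handed in when it is done.

```bash
mkdir -p pics; ls; cat > h.py <<'E'
from rig import *
import numpy as np, cv2
def save(s,n): cv2.imwrite(f'pics/{n}.png',cv2.cvtColor(s['pixels'],cv2.COLOR_RGB2BGR))
def f(s): return 200/np.tan(np.radians(s['fovy'])/2)
def cam(s,u,v,z): return np.array([(u-s['cx'])/f(s)*z,(v-s['cy'])/f(s)*z,z])
def world(s,u,v,z=None):
    z=s['z_map'][int(round(v)),int(round(u))] if z is None else z
    return np.array(s['R']).T@(cam(s,u,v,z)-np.array(s['t']))
def cloud(s):
    v,u=np.mgrid[0:400,0:640]; z=s['z_map']
    p=np.stack([(u-s['cx'])/f(s)*z,(v-s['cy'])/f(s)*z,z],-1)
    return (p-np.array(s['t']))@np.array(s['R'])
E
python3 - <<'E'
from h import *
import pickle
print(current_time(),current_eef_pos(),current_ee_rot(),current_finger_gap(),current_ft_force())
for n in('scene','top','wrist'):
    s=snapshot(n);save(s,n+'0');pickle.dump(s,open(n+'0.pkl','wb'))
    print(n,s['fovy'],s.get('t'))
E
```

```text
pics
0.0 [224.02030758 502.03009321 252.66731697] [ 2.08343871e-01  9.78055417e-01 -6.15374641e-04 -2.32846790e-04] 85.4613089701982 [ 0.77545753 -0.38958855 -0.1014206 ]
scene 53.40970035954693 [ 526.05220896  350.9514898  1165.02965265]
top 57.895653073074314 [ 205.97338618  527.07150825 1402.69620167]
wrist 70.24629115010836 None
```

View pics/scene0.png

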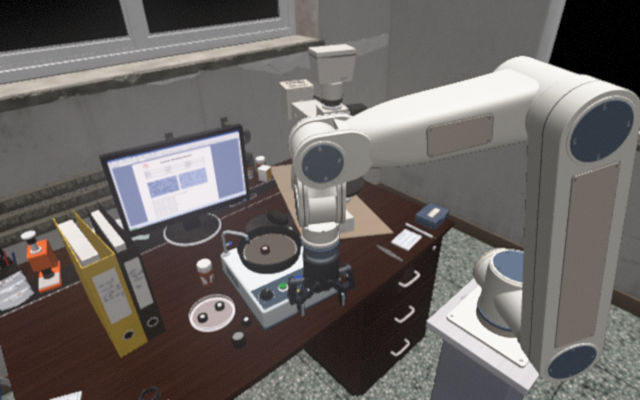

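View pics/top0.png

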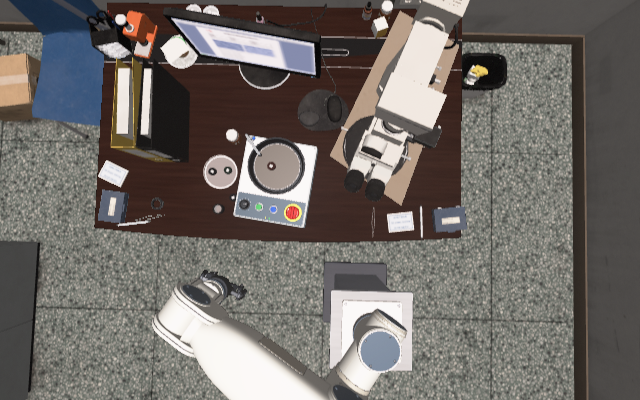

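View pics/wrist0.png

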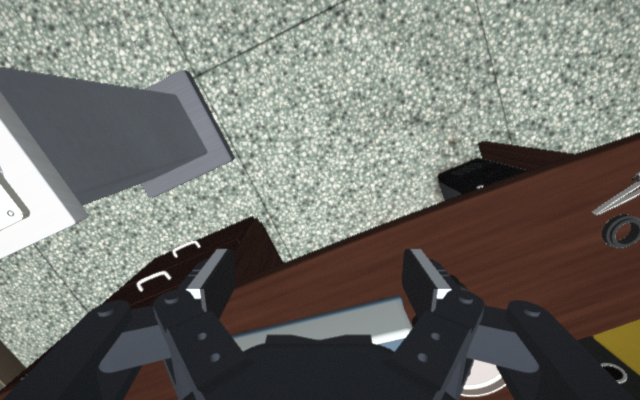

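The top view shows the ledge's row: dial (244,204), green (259,207), blue (274,210), red stop (293,213). The microscope eyepieces are at about (353–375,188). Next I locate these in world coordinates.

```bash
python3 - <<'E'
from h import *
import pickle
s=pickle.load(open('top0.pkl','rb'));P=cloud(s)
im=s['pixels']; hsv=cv2.cvtColor(im,cv2.COLOR_RGB2HSV)
for u,v in [(293,213),(274,210),(259,207),(244,204),(353,190),(375,188),(271,166),(236,213),(304,226)]: print((u,v),P[v,u].round(1),hsv[v,u])
for n,lo,hi in [('red',(0,150,80),(8,255,255)),('yel',(20,150,100),(35,255,255)),('blue',(108,130,100),(125,255,255)),('green',(45,100,80),(85,255,255))]:
    m=cv2.inRange(hsv,lo,hi); m[:, :232]=0;m[:,318:]=0;m[:190]=0;m[232:]=0
    y,x=np.nonzero(m); print(n,len(x),x.mean(),y.mean(),P[y,x].mean(0).round(1),np.median(P[y,x],0).round(1))
# top case plane: ledge pts z 85..95
Z=P[...,2]; m=((Z>85)&(Z<96)); m[:,:228]=0;m[:,322:]=0;m[:130]=0;m[235:]=0
y,x=np.nonzero(m); pts=P[y,x][:,:2].astype(np.float32); r=cv2.minAreaRect(pts); print(r,cv2.boxPoints(r),Z[m].mean())
c=im[125:240,220:390]; cv2.imwrite('pics/topz.png',cv2.resize(cv2.cvtColor(c,cv2.COLOR_RGB2BGR),None,fx=4.5,fy=4.5,interpolation=cv2.INTER_CUBIC))
m=(Z>255)&(Z<520);m[:,:325]=0;m[:,400:]=0;m[:150]=0;m[210:]=0
q=P[m]; print('eyep', q[np.argsort(q[:,0])[:5]].round(0), q.min(0), q.max(0), q[np.argmax(q[:,1])])
E
```

```text
(293, 213) [448.7 305.5 129.5] [  0 168 159]
(274, 210) [457.7 378.2  96.8] [112 158 240]
(259, 207) [467.3 433.6  98.4] [ 65 123 216]
(244, 204) [476.6 487.2 108.4] [150   7 116]
(353, 190) [519.2 116.3 396.6] [12 30 43]
(375, 188) [524.5  58.  425.8] [10 32 48]
(271, 166) [616.4 390.5 127.3] [  9   7 239]
(236, 213) [442.8 520.4  86.1] [106  39 150]
(304, 226) [400.9 267.4  65.1] [108  20 129]
red 112 292.0 212.38392857142858 [450.6 308.9 132.3] [451.6 309.  117.6]
yel 0 nan nan [nan nan nan] [nan nan nan]
blue 21 273.0 209.0 [461.3 381.6 100.5] [461.3 381.5 100.9]
green 19 258.36842105263156 206.52631578947367 [468.9 435.5 101.5] [467.4 435.8 101.1]
((573.6565551757812, 414.6915283203125), (340.14715576171875, 313.16314697265625), 81.83799743652344) [[394.5153  268.57098]
 [704.5063  224.11041]
 [752.79785 560.8121 ]
 [442.80682 605.27264]] 90.29860017354603
eyep [[489.  56. 401.]
 [489.  59. 398.]
 [489.  61. 396.]
 [489.  51. 403.]
 [489.  53. 399.]] [489.21321821  -9.85166178 338.25686463] [639.809352   143.67961574 455.47503021] [537.00855916 143.67961574 415.08030954]<stdin>:8: RuntimeWarning: Mean of empty slice.
  ret = ret.dtype.type(ret / rcount)
  ret = um.true_divide(
  return _methods._mean(a, axis=axis, dtype=dtype,
```

View pics/topz.png

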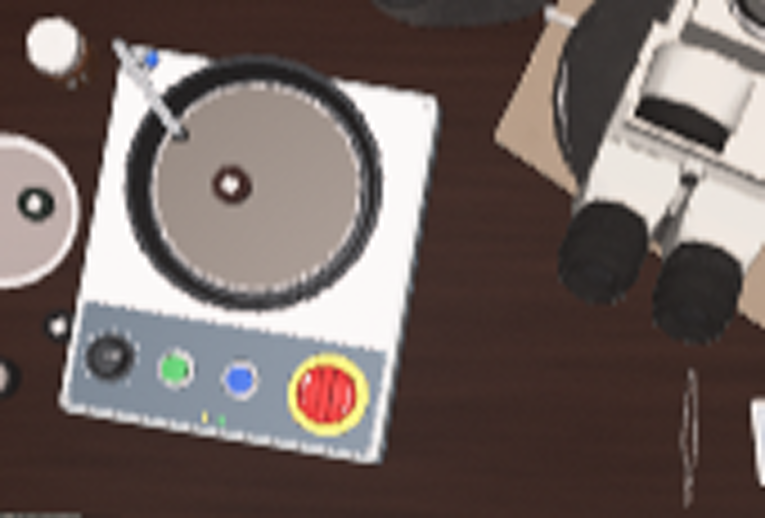

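Machine yaw comes out at about −8.2° from both the control row and the case outline, and the stop is near (451,309). I'll refine this with a wrist view, so I'm choosing a viewing pose first.

```bash
cat >> h.py <<'E'
from scipy.spatial.transform import Rotation as Ro
PSI=np.radians(-8.16)
def Q(psi=PSI):   # tool y along machine y, tool down
    ph=(np.pi/2+psi+np.pi/2)/2
    return [float(np.cos(ph)),float(np.sin(ph)),0.,0.]
E
python3 - <<'E'
from h import *
import pickle
s=pickle.load(open('wrist0.pkl','rb'));H=np.array(s['hand_eye']);print(H.round(3),s['cx'],s['cy'])
R=Ro.from_quat(Q()).as_matrix();print(R.round(3),Q())
Hi=np.linalg.inv(H)
for tcp in [(455,345,300),(500,345,300),(530,345,280)]:
  print(tcp,inverse_kinematics(tcp,Q()))
  for p in [(449,308,132),(460,381,101),(468,435,101)]:
    c=(Hi@np.r_[R.T@(np.array(p)-tcp),1])[:3]; print((c[:2]/c[2]*f(s)+[s['cx'],s['cy']]).round(),c[2])
E
```

```text
[[-1.0000e-03 -9.5900e-01 -2.8400e-01  7.1392e+01]
 [ 1.0000e+00 -1.0000e-03  0.0000e+00 -4.0600e-01]
 [-0.0000e+00 -2.8400e-01  9.5900e-01 -1.1936e+02]
 [ 0.0000e+00  0.0000e+00  0.0000e+00  1.0000e+00]] 318.34510553920194 200.71681575544346
[[-0.99   0.142  0.   ]
 [ 0.142  0.99   0.   ]
 [ 0.     0.    -1.   ]] [0.07114926746876696, 0.9974656794790775, 0.0, 0.0]
(455, 345, 300) [0.50181906 0.28735563 0.17929506 1.46273575 0.         0.64423792]
[283. 187.] 295.5971872364699
[350. 181.] 325.47521353611796
[398. 181.] 325.55373486299254
(500, 345, 300) [0.46592584 0.35335316 0.27571338 1.49315655 0.         0.60834471]
[275. 144.] 282.9273640069355
[346. 142.] 312.8053903065835
[395. 142.] 312.8839116334581
(530, 345, 280) [0.44445444 0.3999177  0.29726407 1.4681427  0.         0.5868733 ]
[265. 112.] 255.30679073030535
[344. 113.] 285.1848170299535
[399. 113.] 285.26333835682806
```

```bash
python3 - <<'E'
from h import *
import pickle
command_gripper(0);print(current_time(),current_finger_gap())
move_to([455,330,265],Q());print(current_time())
p,q=current_eef_pos(),current_ee_rot()
s=snapshot('wrist');save(s,'w1')
T=np.eye(4);T[:3,:3]=Ro.from_quat(q).as_matrix();T[:3,3]=p
M=np.linalg.inv(T@np.array(s['hand_eye']));s['R']=M[:3,:3];s['t']=M[:3,3]
pickle.dump(s,open('w1.pkl','wb'));print(p,q,current_ft_force())
s=snapshot('top');save(s,'t1')
E
```

```text
0.9167 0.07937079844057553
2.025
[454.51555987 330.47103391 264.99418014] [ 7.12041680e-02  9.97461748e-01  1.11917842e-04 -1.24440451e-04] [-0.77613505  0.14980167 -0.02927676]
```

View pics/w1.png

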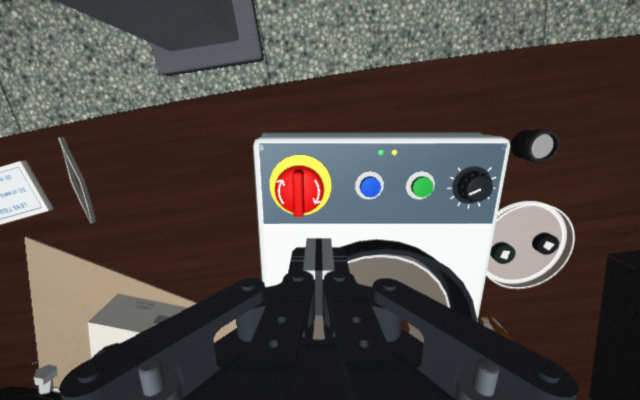

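The wrist view shows the stop with its bar at (299,192), blue at (370,186), green at (421,186), the dial at (473,186) and the closed fingertips at (318,255). I'll compute precise centres.

```bash
python3 - <<'E'
from h import *
import pickle
s=pickle.load(open('w1.pkl','rb'));P=cloud(s);hsv=cv2.cvtColor(s['pixels'],cv2.COLOR_RGB2HSV)
ex=np.array([np.cos(PSI),np.sin(PSI)]);ey=np.array([-ex[1],ex[0]])
pts={}
for n,lo,hi,z in [('blue',(108,130,80),(125,255,255),101),('green',(45,100,60),(85,255,255),101),('red',(0,150,60),(8,255,255),None),('yel',(20,150,100),(35,255,255),None)]:
    m=cv2.inRange(hsv,lo,hi);m[:150]=0;m[220:]=0;m[:,:260]=0;m[:,450:]=0
    y,x=np.nonzero(m);q=P[y,x]
    if z: q=q[q[:,2]>z-3]
    (c,r)=cv2.minEnclosingCircle(q[:,:2].astype(np.float32))
    print(n,len(q),np.mean(q,0).round(1),'circ',np.round(c,1),round(r,1),'zr',q[:,2].min().round(1),np.percentile(q[:,2],50).round(1),q[:,2].max().round(1));pts[n]=np.array(c)
    if n=='red':
        b=q[q[:,2]>q[:,2].max()-4]; print(' bar',len(b),b.mean(0).round(1),cv2.minAreaRect(b[:,:2].astype(np.float32)))
v=pts['green']-pts['blue'];print('row',np.degrees(np.arctan2(-v[0],v[1])),np.linalg.norm(v))
v=pts['blue']-pts['yel'];print('row',np.degrees(np.arctan2(-v[0],v[1])),np.linalg.norm(v))
print('stop from blue',pts['blue']-73*ey)
# fingertips in tool frame
t=np.array([454.5,330.5,265]);R=Ro.from_quat(Q()).as_matrix()
for v in range(232,275,6):
    print(v,[ (R.T@(P[v,u]-t)).round(0).tolist() for u in (300,304,308,318,328,332,336)])
E
```

```text
blue 313 [459.8 382.9  99.7] circ [460.1 382.7] 10.5 zr 98.1 99.7 101.9
green 317 [466.6 435.1 103.4] circ [429.7 392. ] 69.5 zr 98.1 99.8 384.4
red 1595 [447.  312.3 121.7] circ [426.8 319.9] 47.5 zr 110.1 116.5 384.4
 bar 11 [383.6 340.  384.4] ((383.636962890625, 339.9591979980469), (0.0, 0.0), 0.0)
yel 981 [439.5 315.7  93.7] circ [443.4 346.5] 68.1 zr 89.4 91.7 384.4
row 73.13796925916077 31.860661398188604
row -24.803663695844033 39.91239119604767
stop from blue [449.7837661  310.47876892]
232 [[-53.0, -21.0, 177.0], [-53.0, -17.0, 177.0], [-53.0, -12.0, 176.0], [-53.0, -1.0, 177.0], [-53.0, 10.0, 177.0], [-53.0, 15.0, 177.0], [-52.0, 19.0, 175.0]]
238 [[-60.0, -21.0, 176.0], [-60.0, -17.0, 175.0], [10.0, -6.0, 18.0], [10.0, -1.0, 18.0], [10.0, 4.0, 19.0], [-60.0, 15.0, 177.0], [-60.0, 19.0, 176.0]]
244 [[-68.0, -22.0, 177.0], [-67.0, -17.0, 176.0], [10.0, -6.0, 12.0], [11.0, -1.0, 10.0], [11.0, 4.0, 10.0], [-68.0, 15.0, 177.0], [-68.0, 19.0, 177.0]]
250 [[6.0, -10.0, 13.0], [6.0, -8.0, 12.0], [11.0, -6.0, 3.0], [10.0, -1.0, 4.0], [11.0, 4.0, 4.0], [10.0, 6.0, 5.0], [6.0, 8.0, 12.0]]
256 [[6.0, -10.0, 7.0], [6.0, -8.0, 6.0], [11.0, -5.0, -3.0], [11.0, -1.0, -3.0], [10.0, 4.0, -1.0], [11.0, 6.0, -2.0], [6.0, 8.0, 6.0]]
262 [[6.0, -9.0, 0.0], [11.0, -7.0, -8.0], [10.0, -5.0, -7.0], [10.0, -1.0, -7.0], [10.0, 4.0, -7.0], [10.0, 5.0, -6.0], [6.0, 8.0, 1.0]]
268 [[6.0, -9.0, -6.0], [10.0, -7.0, -12.0], [10.0, -5.0, -13.0], [10.0, -1.0, -12.0], [10.0, 3.0, -13.0], [10.0, 5.0, -11.0], [6.0, 7.0, -5.0]]
274 [[13.0, -8.0, -23.0], [13.0, -6.0, -22.0], [12.0, -5.0, -20.0], [9.0, -1.0, -15.0], [11.0, 3.0, -19.0], [11.0, 5.0, -19.0], [13.0, 6.0, -22.0]]
```

```bash
python3 - <<'E'
from h import *
import pickle
s=pickle.load(open('w1.pkl','rb'));P=cloud(s);hsv=cv2.cvtColor(s['pixels'],cv2.COLOR_RGB2HSV)
pts={}
for n,lo,hi,z0,z1 in [('blue',(108,130,80),(125,255,255),97,110),('green',(45,100,60),(85,255,255),97,110),('red',(0,150,60),(8,255,255),100,140),('yel',(20,150,100),(35,255,255),88,96)]:
    m=cv2.inRange(hsv,lo,hi);m[:155]=0;m[220:]=0;m[:,:260]=0;m[:,450:]=0
    y,x=np.nonzero(m);q=P[y,x];q=q[(q[:,2]>z0)&(q[:,2]<z1)]
    c,r=cv2.minEnclosingCircle(q[:,:2].astype(np.float32));pts[n]=np.array(c)
    print(n,len(q),np.round(c,1),round(r,1),q[:,2].min().round(1),q[:,2].max().round(1))
    if n=='red':
        b=q[q[:,2]>127]; print(' bar',len(b),b.mean(0).round(1),cv2.minAreaRect(b[:,:2].astype(np.float32)))
        print(np.histogram(q[:,2],12))
for a,b in (('blue','green'),('yel','blue'),('yel','green')):
    v=pts[b]-pts[a];print(a,b,np.degrees(np.arctan2(-v[0],v[1])),np.linalg.norm(v))
E
```

```text
blue 319 [460.1 382.7] 10.5 97.6 101.9
green 328 [467.6 437. ] 11.0 97.2 101.7
red 1584 [449.2 310.9] 23.8 110.1 132.6
 bar 465 [448.7 311.5 130.1] ((449.28033447265625, 311.2248840332031), (9.971811294555664, 42.3822135925293), 81.91778564453125)
(array([ 33, 163, 322, 542,  29,   3,   7,   7,  12,  57, 279, 130]), array([110.07442013, 111.95123544, 113.82805075, 115.70486605,
       117.58168136, 119.45849667, 121.33531198, 123.21212729,
       125.08894259, 126.9657579 , 128.84257321, 130.71938852,
       132.59620382]))
yel 927 [450.2 311. ] 32.4 89.8 94.1
blue green -7.809174954261709 54.730711943157424
yel blue -7.913888226787698 72.41097758350763
yel green -7.86881228258789 127.14163747007667
```

Centres agree: stop (449.5, 311), blue (460.1, 382.7), yaw −8°. Now the press.

```bash
sed -i 's/^PSI=.*/PSI=np.radians(-8.0)/' h.py; cat >> h.py <<'E'
EX=np.array([np.cos(PSI),np.sin(PSI)]);EY=np.array([-EX[1],EX[0]])
STOP=np.array([449.4,311.0]);BLUE=np.array([460.1,382.7])
def pt(c,a,b,z): return [*(c+a*EX+b*EY),z]
def st(l=''):
    print(l,round(current_time(),2),np.round(current_eef_pos(),1),'F',np.round(current_ft_force(),1))
E
python3 - <<'E'
from h import *
servo_line(pt(STOP,0,0,164),150,Q());hold(.2);st('above')
print(servo_line(pt(STOP,0,0,140),20,guard=3));st('touch')
z=current_eef_pos()[2]
print(servo_line(pt(STOP,0,0,z-13),15,guard=22));st('pressed')
hold(.2);st()
servo_line(pt(STOP,0,0,172),60);hold(.2);st('off')
# wrist view from back-off
servo_line(pt(STOP,5,20,265),250);hold(.2)
p,q=current_eef_pos(),current_ee_rot();s=snapshot('wrist');save(s,'w2')
T=np.eye(4);T[:3,:3]=Ro.from_quat(q).as_matrix();T[:3,3]=p
M=np.linalg.inv(T@np.array(s['hand_eye']));s['R']=M[:3,:3];s['t']=M[:3,3]
P=cloud(s);hsv=cv2.cvtColor(s['pixels'],cv2.COLOR_RGB2HSV)
m=cv2.inRange(hsv,(0,150,60),(8,255,255));m[:155]=0;m[220:]=0;m[:,:260]=0;m[:,450:]=0
q=P[m>0];q=q[(q[:,2]>100)&(q[:,2]<140)];print(np.histogram(q[:,2],np.arange(104,136,2)),q[:,2].max())
st()
E
```

```text
above 3.16 [449.7 311.3 164.8] F [-0.2 -0.3 -0.3]
True
touch 3.83 [449.4 311.  152.7] F [ 0.6 -0.6  4.2]
True
pressed 4.48 [449.5 311.1 144.5] F [-1.2 -0.8  8.3]
 4.68 [449.6 311.1 144.5] F [-2.1 -1.3  8.8]
off 5.5 [449.2 310.9 171.6] F [ 0.3  0.5 -0.2]
(array([  1,  69, 228, 513, 256,   4,  13,   7,  11,  33, 253, 174,   1,
         0,   0]), array([104, 106, 108, 110, 112, 114, 116, 118, 120, 122, 124, 126, 128,
       130, 132, 134])) 128.17345681191688
 6.28 [456.8 329.8 264. ] F [-0.4  0.3  0.2]
```

View pics/w2.png

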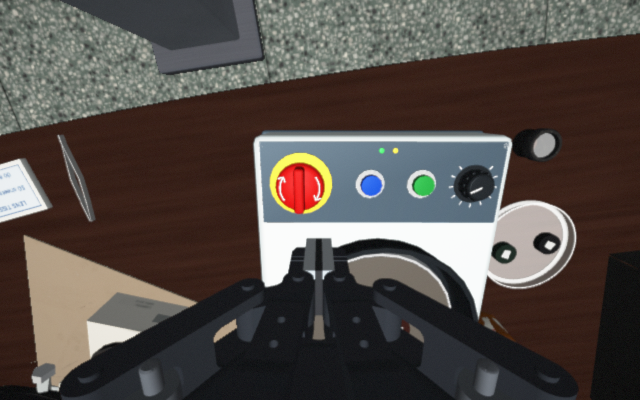

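The bar top went from 132 to about 127.5 mm and stays there, so the button is latched, with the bar still untwisted. Now I nudge the bar's front end from the right towards the left (clockwise).

```bash
cat >> h.py <<'E'
def look(name):
    p,q=current_eef_pos(),current_ee_rot();s=snapshot('wrist');save(s,name)
    T=np.eye(4);T[:3,:3]=Ro.from_quat(q).as_matrix();T[:3,3]=p
    M=np.linalg.inv(T@np.array(s['hand_eye']));s['R']=M[:3,:3];s['t']=M[:3,3]
    P=cloud(s);hsv=cv2.cvtColor(s['pixels'],cv2.COLOR_RGB2HSV)
    m=cv2.inRange(hsv,(0,150,60),(8,255,255))>0
    m&=(np.linalg.norm(P[...,:2]-STOP,axis=-1)<32)&(P[...,2]>100)&(P[...,2]<140)
    q=P[m]; b=q[q[:,2]>q[:,2].max()-5]
    print('bar top',np.percentile(b[:,2],90).round(1),cv2.minAreaRect(b[:,:2].astype(np.float32)))
    return s,P
def loc(): 
    d=np.array(current_eef_pos()[:2])-STOP; return np.round([d@EX,d@EY],2)
E
python3 - <<'E'
from h import *
servo_line(pt(STOP,-24,-26,172),200);
servo_line(pt(STOP,-24,-26,142),60,guard=6);hold(.2);st('beside')
g=servo_line(pt(STOP,-24,-5,142),15,guard=1.2);st(f'contact {g}');y0=loc()[1];print(loc())
for d in (4,6,7.5,8.5,9.3):
    g=servo_line(pt(STOP,-24,y0+d,142),15,guard=10);st(f'{d} {g}');print(loc())
    if g:break
hold(.2);st()
servo_line(pt(STOP,-26,-26,142),60);hold(.1)
servo_line(pt(STOP,-26,-26,175),100);
servo_line(pt(STOP,5,20,265),250);hold(.3);look('w3');st()
E
```

```text
beside 7.83 [422.2 288.7 142.3] F [0.3 0.5 0.2]
contact True 8.62 [423.2 299.1 141.6] F [ 0.2 -0.5  1.1]
[-24.24 -15.44]
4 False 9.07 [423.9 303.1 141.8] F [-0.2 -1.4 -0.8]
[-24.12 -11.41]
6 False 9.35 [424.4 305.1 142. ] F [-0.6 -0.4 -0.6]
[-23.94  -9.33]
7.5 False 9.6 [424.6 306.6 142. ] F [-0.3 -0.4 -0.7]
[-23.93  -7.85]
8.5 False 9.85 [424.7 307.5 142. ] F [-0.4 -1.5  0.9]
[-24.01  -6.91]
9.3 False 10.1 [424.8 308.3 142. ] F [-0.5 -0.7 -0.6]
[-23.98  -6.1 ]
 10.3 [424.8 308.3 142. ] F [-0.6 -0.9  0.2]
bar top 131.2 ((448.97509765625, 311.1651611328125), (9.837852478027344, 41.87033462524414), 82.69982147216797)
 12.29 [456.8 329.8 264.6] F [ 0.1  0.1 -0.8]
```

View pics/w3.png

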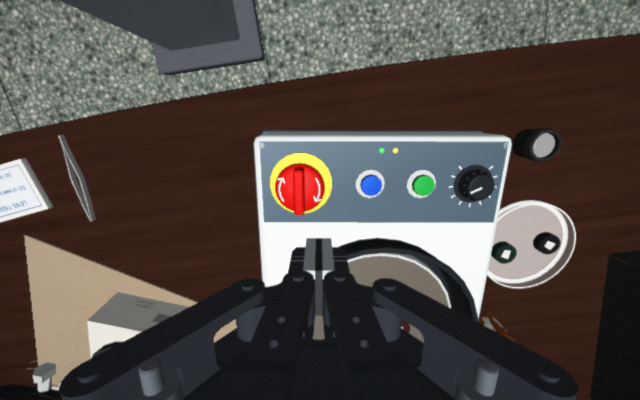

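The bar top is back at about 131 mm and the bar is untwisted, so the button has sprung out. Next is the reset button.

```bash
python3 - <<'E'
from h import *
servo_line(pt(BLUE,0,0,140),150);hold(.2);st('above')
print(servo_line(pt(BLUE,0,0,112),15,guard=1.7));st('touch')
print(servo_line(pt(BLUE,0,0,112),15,guard=14));st('pressed');hold(.3);st()
servo_line(pt(BLUE,0,0,150),60)
servo_line(pt(STOP,5,20,265),250);hold(.3);s,P=look('w4');st()
hsv=cv2.cvtColor(s['pixels'],cv2.COLOR_RGB2HSV)
m=cv2.inRange(hsv,(108,130,80),(125,255,255))>0;m&=(np.linalg.norm(P[...,:2]-BLUE,axis=-1)<20)
print('blue z',np.percentile(P[m][:,2],[10,50,90]))
E
```

```text
above 13.55 [460.4 382.6 140.8] F [-0.5  0.4 -0. ]
True
touch 14.72 [460.1 382.7 121.5] F [ 0.5 -0.7  1.9]
True
pressed 15.12 [460.1 382.7 118.1] F [-1.2 -0.4  7.4]
 15.43 [460.1 382.7 118. ] F [-1.  -0.7  8.1]
bar top 131.3 ((449.2593994140625, 311.2667236328125), (9.942594528198242, 42.71600341796875), 82.39903259277344)
 17.12 [456.9 330.3 264.1] F [-0.5  0.3  1.3]
blue z [ 98.62374555  99.66917988 100.47868386]
```

View pics/w4.png

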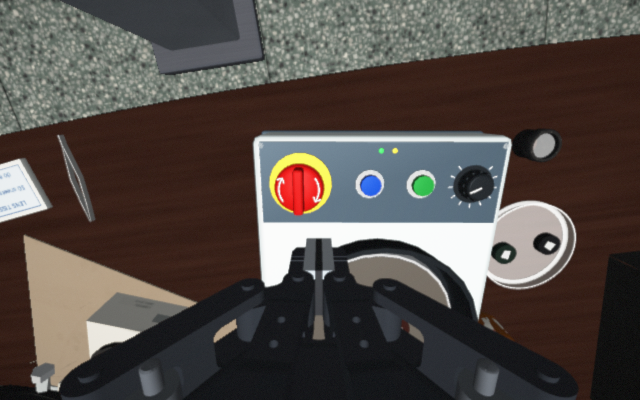

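Steady 8 N (above the 5 N spring) and the tip 5 mm down mean the reset button reached its hard stop, and it is back out at 99.7 mm, as before. Handing in.

```bash
python3 - <<'E'
from h import *
hand_in();st('done')
E
```

```text
the job is handed in; nothing more can be done
the job is handed in; nothing more can be done
```

The emergency stop check is done and handed in at about 17 s, with all three steps in the order asked.

- **Stop button:** I pushed it to its hard stop with the closed fingertips. With the finger off it stayed in: the bar top read about 127.5 mm, against 132 mm when out.
- **Release:** I nudged the front end of the bar clockwise. The button sprang back out, with the bar top at about 131 mm and the bar turned back to its rest angle.
- **Reset button:** I pressed it the full 5 mm, ending at a steady 8 N against its 5 N spring. Once let go, its top read 99.7 mm, the same as before.

In the last wrist picture the green button, the dial mark and the loose things in view look unmoved. The tissue, the tweezers and the loupe are among them, but the pen is not in view. The dark red sample on the grinding disc is almost hidden behind the gripper there, so I did not check it. The arm ended clear of everything.

The contact signal when I first touched the bar (about 1 N) was close to sensor noise. I judged the release from the measured button height instead. No check failed.

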